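# Put the lids on the washed sample pots

### The job

The four steel sample pots on the bench are washed and dry: put on each pot the lid that fits it, so that no dust gets in, every lid seated flat and square in its pot's mouth with the handle up. Leave the pots standing where they are, and do not knock over or push aside the two small amber bottles among them.

Things in the scene. Friction and masses are not known exactly. Their poses are not given: they have to be found in the camera images.
- lid_wide: Loose steel lid: the larger round plate, 116 mm diameter, on a 10 mm deep plug (82 mm across at its top, 78 mm at its foot); central black round knob, 22 mm across, gripped 21 to 41 mm above the origin. Lies handle up. Origin: centre of the plug's underside, z up; plate from 10 (this face rests on the rim) to 13 mm above it. 60 to 190 g.
- lid_narrow: Loose steel lid: the small round plate, 82 mm diameter, on a 10 mm deep plug (48 mm across at its top, 44 mm at its foot); central black round knob, 22 mm across, gripped 21 to 41 mm above the origin. Lies handle up. Origin: centre of the plug's underside, z up; plate from 10 (this face rests on the rim) to 13 mm above it. 60 to 190 g.
- lid_square: Loose steel lid: square plate, 96 by 96 mm, on a 10 mm deep plug (square with cut corners, 60 mm wide); central black bar handle along x, 54 mm long, 12 mm thick, 29 to 41 mm above the origin, open below. Lies handle up. Origin: centre of the plug's underside, z up; plate from 10 (this face rests on the rim) to 13 mm above it. 60 to 190 g.
- lid_oblong: Loose steel lid: rectangular plate, 128 mm along x by 78 mm along y, on a 10 mm deep plug (92 by 42 mm, cut corners); central black bar handle along x, 54 mm long, 12 mm thick, 29 to 41 mm above the origin, open below. Lies handle up. Origin: centre of the plug's underside, z up; plate from 10 (this face rests on the rim) to 13 mm above it. 60 to 190 g.
- pot_wide: Loose open stainless-steel pot, empty, the larger round one, 100 mm outside diameter, 55 mm high, walls 3 mm. Round mouth 94 mm wide. Origin: centre of its underside, on the table; z up. It takes the lid of the same shape and size; that lid's origin then lies 45 mm above the pot's. 220 to 500 g.
- pot_narrow: Loose open stainless-steel pot, empty, the small round one, 66 mm outside diameter, 70 mm high, walls 3 mm. Round mouth 60 mm wide. Origin: centre of its underside, on the table; z up. It takes the lid of the same shape and size; that lid's origin then lies 60 mm above the pot's. 220 to 500 g.
- pot_square: Loose open stainless-steel pot, empty, square, 80 by 80 mm outside, 60 mm high, walls 3 mm. Mouth 74 by 74 mm, sides along its x and y. Origin: centre of its underside, on the table; z up. It takes the lid of the same shape and size; that lid's origin then lies 50 mm above the pot's. 220 to 500 g.
- pot_oblong: Loose open stainless-steel pot, empty, rectangular, 112 mm along x by 62 mm along y outside, 50 mm high, walls 3 mm. Mouth 106 by 56 mm. Origin: centre of its underside, on the table; z up. It takes the lid of the same shape and size; that lid's origin then lies 40 mm above the pot's. 220 to 500 g.
- bottle_left: Bystander: small amber glass bottle with black cap and paper label, 38 mm diameter, 75 mm high, standing loose among the pots and lids on the +y side. Origin: centre of its underside.
- bottle_right: Bystander: small amber glass bottle with black cap and paper label, 38 mm diameter, 75 mm high, standing loose among the pots and lids on the -y side. Origin: centre of its underside.
Things that resemble listed ones, but are neither listed nor needed, are in the scene too. What is shaped like the lid_wide but red or yellow is not meant. Leave any purple look-alike of the pot_wide alone.

How it is judged:
At the end, for the whole second after the job is handed in: Each lid sits in its own pot: centres within 12 mm, plate down on the rim (3 mm above to 4 mm below fully seated), lid and pot level within 0.06 rad, square and oblong lids' sides parallel to their pot's within 0.2 rad, pots standing on the bench, lids and pots at rest (horizontal distance between lid_wide and pot_wide below 0.012 m and z of lid_wide in the frame of pot_wide between 0.041 and 0.048 m and angle between each of lid_wide, pot_wide, lid_narrow, pot_narrow, lid_square, pot_square, lid_oblong, pot_oblong's own z axis and vertical below 0.06 rad and height (world z) of each of pot_wide, pot_narrow, pot_square, pot_oblong below 0.01 m and linear speed of each of lid_wide, pot_wide, lid_narrow, pot_narrow, lid_square, pot_square, lid_oblong, pot_oblong below 0.02 m/s and horizontal distance between lid_narrow and pot_narrow below 0.012 m and z of lid_narrow in the frame of pot_narrow between 0.056 and 0.063 m and horizontal distance between lid_square and pot_square below 0.012 m and z of lid_square in the frame of pot_square between 0.046 and 0.053 m and (angle between the x axis of lid_square and the x axis of pot_square, either way round below 0.2 rad or angle between the x axis of lid_square and the y axis of pot_square, either way round below 0.2 rad) and horizontal distance between lid_oblong and pot_oblong below 0.012 m and z of lid_oblong in the frame of pot_oblong between 0.036 and 0.043 m and angle between the x axis of lid_oblong and the x axis of pot_oblong, either way round below 0.2 rad); the robot touches nothing.
It fails at once if an amber bottle is knocked over or pushed more than 50 mm away (angle between any of bottle_left, bottle_right's own z axis and vertical above 0.5 rad or distance of any of bottle_left, bottle_right from where it was at the start of the episode above 0.05 m).
It fails at once if a pot is tipped over or shifted more than 50 mm from where it stood (angle between any of pot_wide, pot_narrow, pot_square, pot_oblong's own z axis and vertical above 0.5 rad or distance of any of pot_wide, pot_narrow, pot_square, pot_oblong from where it was at the start of the episode above 0.05 m).
It also fails if it takes over 115 s, if anything falls off the work surface, if the arm or the gripper's body presses on something with over 40 N, if the wrist force passes 120 N, or if a joint passes its speed limit or range.

### The arm

A 6-joint arm with a two-finger parallel gripper is mounted at the origin on the work surface. World frame = base frame: x ahead of the robot, y to its left, z up, the work surface at z = 0. Lengths are in m, angles in rad, forces in N, time in s.
With the tool pointing down it reaches from about 0.35 to 0.775 m from the base axis. Payload 7.3 kg.
Tool frame: the origin (TCP) lies at the very end of the fingers, on their centre line; the grasp point (between the pads) lies 19 mm behind it (bot.pinch_z is the distance from the TCP to the grasp point, in m); z points along the fingers, y is the line along which they close (so a half turn about z gives the same grasp; the last joint's range is limited). The gripper opens to 92 mm and grips with 3 to 60 N. Pads are 19 mm wide; open, the fingers measure 130 mm over their backs; the gripper's body (75 mm by 190 mm) begins 47 mm behind the grasp point.
Start: joints at [-1.333, 0.342, 1.524, -0, 1.275, -0.146], TCP at [0.197, -0.487, 0.227] pointing down, gripper open.
Joint ranges: [-2.53, 2.53], [-0.77, 2.02], [0.04, 2.7], [-1, 4.14], [0.28, 2.66], [-3.11, 3.11]. Speed limits (rad/s): [2.57, 2.57, 3.14, 3.14, 3.14, 3.14].

### API

Orientations are given as a rotation vector (axis times angle).
In Python, from cell import sensors, camera, job, spotter, bot gives the robot as it stands. The module is installed in compiled form; this text tells all that it offers.
- The arm moves only by the tool carry_out, never from a script. Its argument "commands" is a list of rows, each an object with "twist": the turn, a rotation vector about the tool's x, y, z as a fraction of full scale, a list of three; "travel": the shift along the tool's x, y, z as a fraction of full scale, a list of three; "fingers": the opening, from 0 (shut) to 1 (fully open). A call has 1 to 12 rows; each row shifts and turns the commanded pose from where the row before left it, along the tool's axes as they then stand; what a row does not reach is not made up. Full scale, the value 1, is 0.03 m for a shift and 0.15 rad for a turn. A row lasts 1/10 s, in which the tool goes at most 50 mm and 8.59 degrees, less where a joint would pass 70% of its speed; a pose out of reach is approached as far as the arm can. A call with a number of a shift or a turn outside -1 to 1 is refused whole. A call with a gripper value outside its range is refused whole. The fingers move at their own pace and stop on an object; "force" is the grip in N (left out, the last holds). Time passes only in rows, so rows that do not move let the fingers close. It gives the time, the measured TCP pose, the force, the opening and the grip force at its end, in the units of the state.
- sensors.get_state(): the state, without advancing time (a new reading comes with each control period).
- camera(name): name is "side" or "top" or "wrist"; returns a dict with "pixels" (384x512x3 uint8, red, green, blue), "z_map" (384x512 float32, m along the optical axis (not along the pixel's ray), 0 where there is no reading), "vertical_fov" (degrees; the focal length in pixels is half the picture's height over the tangent of half this angle, whatever the lens; pixels are square), "cx", "cy" (the principal point, pixels), "dist" ([k1, k2, p1, p2, k3] as OpenCV has them; the pictures are not rectified), "view" (4x4, takes a point from world to camera coordinates). Camera axes: x right, y down, z forward; pixel columns grow to the right and rows downward; lengths in m; the calibration is good to about 2 mm. A picture is of the moment at which its call begins.
- job.job_done(): hands the job in; it is judged then, once.
Trained networks look in the newest picture that a camera, given by its name, has taken for a name from the list of things; names that differ only in an ending like _2 or _b are one class to them, and where a whole thing is asked for, a point or a joint stands for the part that bears it (a point fixed in the world has none). Each returns a list of dicts, best first, with "conf" (0 to 1); they miss things now and then, are a little off and sometimes report something else, mostly with a low value. They report only what shows in the picture. A call takes as long as a camera call. They do not tell look-alikes from the thing itself.
- spotter.spot_in(camera, query): "xy" ([column, row] in pixels, amid what is visible of it).
- spotter.cut_out(camera, query): "mask" (384x512 bool, what is visible of it) and "xy" ([column, row] in pixels, amid what is visible of it).
The state is a dict: "time_s": time; "joints": joint angles; "qvel": joint speeds; "joint_torque": joint torques, N m; "position": TCP position; "orientation": TCP orientation; "force": force on the tool from outside, world axes, zero at the start; "moment": the same for the moment, N m; "opening": opening from 0.0 (shut) to 1.0 (fully open); "gripper_force": force on a finger pad.
Only numpy, scipy, OpenCV 4.12 (cv2) and the standard library are available. Lean on these libraries where they do the work, as an engineer would, in place of code of your own. Each camera call takes 0.05 s, during which the arm holds its last target. There are 200 camera calls.

## Working session

There is one attempt and no reset: what is moved stays moved. The work goes in short steps, Python scripts to look and compute and a tool call to move; the robot and the scene stay as the last step left them, time stands still between calls to the robot, and variables do not carry over. Pictures are saved under pics/ and viewed, at most 14 in all, crops included, and the job is handed in when it is done.

Besides the shell and the picture viewer there is one more tool, called after "Call:" as a command line: name --argument value ..., lists and objects as JSON in quotes. carry_out: Moves the arm, as the interface text tells. Its arguments: {"type":"object","properties":{"commands":{"type":"array","items":{"type":"object","properties":{"twist":{"type":"array","items":{"type":"number","minimum":-1,"maximum":1}},"travel":{"type":"array","items":{"type":"number","minimum":-1,"maximum":1}},"fingers":{"type":"number"}}}},"force":{"type":"number"}},"required":["commands"]}

```bash
mkdir -p pics
cat > h.py <<'E'
import numpy as np, cv2
from cell import sensors, camera, job, spotter, bot
def K(c):
    f=192/np.tan(np.radians(c["vertical_fov"])/2)
    return np.array([[f,0,c["cx"]],[0,f,c["cy"]],[0,0,1.]])
def cloud(c):
    "world xyz per pixel (384,512,3), nan where none"
    v,u=np.mgrid[0:384,0:512].astype(np.float32)
    n=cv2.undistortPoints(np.stack([u.ravel(),v.ravel()],1)[:,None],K(c),np.array(c["dist"],float))[:,0]
    z=c["z_map"].ravel().astype(float); z[z==0]=np.nan
    P=np.c_[n*z[:,None],z,np.ones(z.size)]
    return (P@np.linalg.inv(c["view"]).T)[:,:3].reshape(384,512,3)
E
python3 - <<'E'
from h import *
s=sensors.get_state(); print(s)
for n in("top","side"):
    c=camera(n); cv2.imwrite(f"pics/{n}0.png",cv2.resize(c["pixels"][:,:,::-1],(800,600)))
    np.save(f"{n}0.npy",c,allow_pickle=True)
    print(n,np.linalg.inv(c["view"])[:3,3])
    for q in "lid_wide lid_narrow lid_square lid_oblong pot_wide pot_narrow pot_square pot_oblong bottle_left".split():
        X=cloud(c)
        for d in spotter.cut_out(n,q):
            m=d["mask"]; p=X[m]; p=p[~np.isnan(p[:,0])]
            print(q,round(d["conf"],2),np.round(d["xy"]),m.sum(),np.round(np.median(p,0),3),np.round(np.percentile(p,97,axis=0),3),c["pixels"][m].mean(0).round())
E
```

```text
{'time_s': 0.0, 'joints': array([-1.33300369e+00,  3.42731382e-01,  1.52506036e+00, -3.05536452e-05,
        1.27539260e+00, -1.45990035e-01]), 'qvel': array([ 2.30385075e-03, -5.12064428e-05, -9.88523440e-04, -6.59397787e-04,
       -1.67566381e-03, -1.28880991e-04]), 'joint_torque': array([ 3.84647910e-05, -4.31238055e+01, -2.44224715e+01,  7.17138383e-02,
        5.57273731e-02, -1.25656666e-04]), 'position': array([ 0.19649113, -0.48638232,  0.22602535]), 'orientation': array([-3.08236742e+00, -5.98862290e-01,  1.60497252e-04]), 'force': array([ 0.40568175, -0.41294199,  0.09299318]), 'moment': array([ 0.01812278, -0.02348396, -0.04150646]), 'gripper_force': 0.0, 'opening': 0.9970350974293083}
top [3.83275400e-01 9.22297874e-04 9.74565216e-01]
lid_wide 0.87 [323. 175.] 1252 [ 0.639 -0.139  0.014] [ 0.691 -0.09   0.04 ] [115. 118. 118.]
lid_wide 0.85 [386. 151.] 1202 [ 0.739 -0.322  0.014] [ 0.791 -0.273  0.039] [127.  24.  22.]
lid_wide 0.8 [322. 124.] 1096 [ 0.793 -0.129  0.014] [ 0.844 -0.08   0.039] [138. 128.   2.]
lid_narrow 0.88 [218. 238.] 704 [0.438 0.113 0.014] [0.473 0.
[... 1370 characters left out ...]
 638 [0.351 0.422 0.033] [0.396 0.496 0.057] [71. 41. 91.]
pot_wide 0.71 [276. 231.] 838 [ 0.636 -0.146  0.015] [ 0.687 -0.093  0.041] [172. 178. 178.]
pot_wide 0.58 [220. 122.] 643 [0.511 0.386 0.032] [0.554 0.457 0.058] [103. 107. 107.]
pot_narrow 0.86 [254. 305.] 893 [ 0.53  -0.425  0.041] [ 0.558 -0.385  0.072] [109. 113. 113.]
pot_square 0.56 [211. 221.] 950 [ 0.448 -0.087  0.034] [ 0.487 -0.059  0.063] [114. 118. 118.]
pot_oblong 0.7 [276. 232.] 893 [ 0.633 -0.146  0.015] [ 0.685 -0.09   0.041] [171. 177. 177.]
pot_oblong 0.62 [269. 168.] 819 [0.658 0.118 0.031] [0.713 0.176 0.054] [104. 108. 107.]
bottle_left 0.5 [248. 141.] 131 [0.589 0.283 0.039] [0.604 0.298 0.068] [116.  95.  77.]
```

Run:
```python
from h import *
L=dict(lid_wide=(.639,-.139,.065,.013,.040),lid_narrow=(.438,.113,.048,.013,.040),lid_square=(.387,-.251,.075,.013,.04),lid_oblong=(.391,.253,.08,.013,.04))
P=dict(pot_wide=(.517,.405,.06,.055),pot_narrow=(.535,-.405,.045,.07),pot_square=(.452,-.10,.065,.06),pot_oblong=(.662,.138,.075,.05))
for n in("top","side"):
    c=np.load(n+"0.npy",allow_pickle=True).item(); X=cloud(c).reshape(-1,3)
    def pick(x,y,r,z0,z1): return X[(np.hypot(X[:,0]-x,X[:,1]-y)<r)&(X[:,2]>z0)&(X[:,2]<z1)]
    def show(k,p):
        q=(p[:,:2]*1000).astype(np.float32)
        (cx,cy),(w,h),a=cv2.minAreaRect(q); (ex,ey),r=cv2.minEnclosingCircle(q)
        print(n,k,len(q),"rect",np.round([cx,cy,w,h,a],1),"circ",np.round([ex,ey,r],1),"z",np.round(np.median(p[:,2])*1000,1))
    for k,(x,y,r,*_) in L.items(): show(k+" plate",pick(x,y,r,.009,.02)); show(k+" handle",pick(x,y,r*.6,.034,.05))
    for k,(x,y,r,h) in P.items(): show(k,pick(x,y,r,h-.006,h+.008))
    for b in((.59,.285),): show("bottle",pick(*b,.035,.065,.09))
    hi=X[(X[:,2]>.065)&(X[:,2]<.085)]; 
    if n=="top": print(cv2.connectedComponentsWithStats(((cloud(c)[:,:,2]>.065)&(cloud(c)[:,:,2]<.09)).astype(np.uint8))[2:])
im=cv2.imread("pics/top0.png");
```

```text
top lid_wide plate 1198 rect [ 641.3 -139.5  111.8  114.4    6.6] circ [ 640.8 -139.4   57.8] z 14.1
top lid_wide handle 50 rect [ 641.3 -139.1   21.    19.5    3.4] circ [ 640.8 -138.9   10.9] z 41.5
top lid_narrow plate 638 rect [437.8 113.7  79.2  80.1   7.4] circ [438.7 114.4  40.8] z 13.7
top lid_narrow handle 52 rect [438.2 113.5  18.7  19.1   5.6] circ [438.9 114.3  10.9] z 41.6
top lid_square plate 1204 rect [ 387.8 -251.6   97.4   96.3   85.6] circ [ 387.5 -250.8   66.7] z 14.0
top lid_square handle 98 rect [ 387.6 -251.3   53.7   11.7   85.7] circ [ 387.6 -251.3   26.8] z 41.1
top lid_oblong plate 1263 rect [391.8 255.1 129.4  78.   89.6] circ [391.4 254.4  73.5] z 13.7
top lid_oblong handle 91 rect [391.7 253.3  51.7  11.9  89.6] circ [393.  253.3  26.2] z 41.1
top pot_wide 257 rect [514.7 404.9 102.9 102.   55.8] circ [514.5 405.5  52.5] z 54.8
top pot_narrow 188 rect [ 532.7 -413.8   65.8   71.     8.1] circ [ 532.8 -413.5   35.8] z 70.1
top pot_square 248 rect [452.8 -99.1  83.6  83.9  85.7] circ [452.7 -99.1  57.3] z 60.1
top pot_oblong 246 rect [661.7 143.2 116.9  65.
[... 2575 characters left out ...]
  55.7   11.3   87. ] circ [ 381.9 -254.2   27.9] z 42.4
side lid_oblong plate 448 rect [388.9 253.2 139.9  76.4  88.9] circ [386.4 255.1  75. ] z 14.5
side lid_oblong handle 38 rect [389.  248.9  58.4  10.5  88.2] circ [387.6 248.9  29.2] z 41.7
side pot_wide 129 rect [509.6 402.1 104.3  99.4  84.1] circ [511.3 402.3  53.3] z 55.0
side pot_narrow 177 rect [ 529.  -414.2   67.9   68.2   83.4] circ [ 530.1 -415.3   35.8] z 69.3
side pot_square 222 rect [ 449.7 -102.6   87.9   82.9   87. ] circ [ 449.1 -100.9   57.7] z 60.2
side pot_oblong 204 rect [658.2 139.2 115.8  76.3   3.9] circ [658.4 140.2  65.2] z 49.7
side bottle 28 rect [590.2 292.8  15.6  24.2  14.3] circ [587.1 291.6  12.5] z 72.6
```

View pics/top0.png

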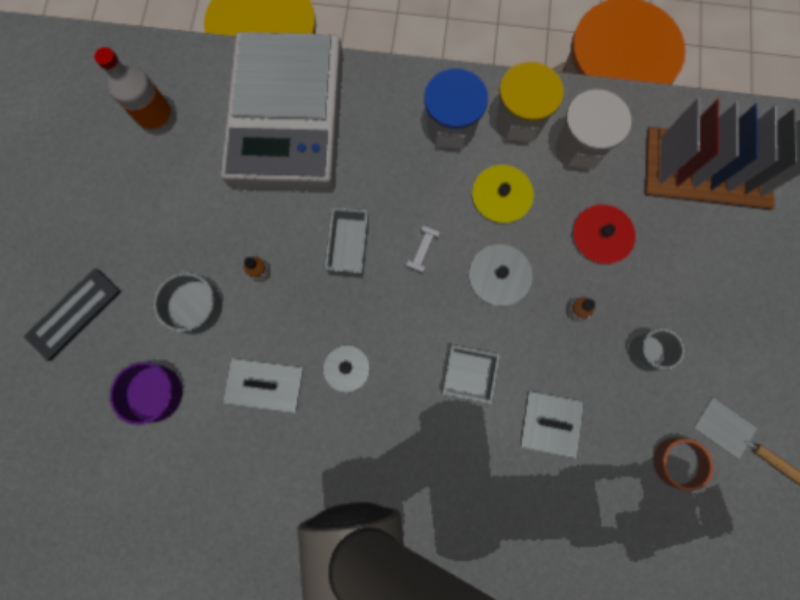

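View pics/side0.png

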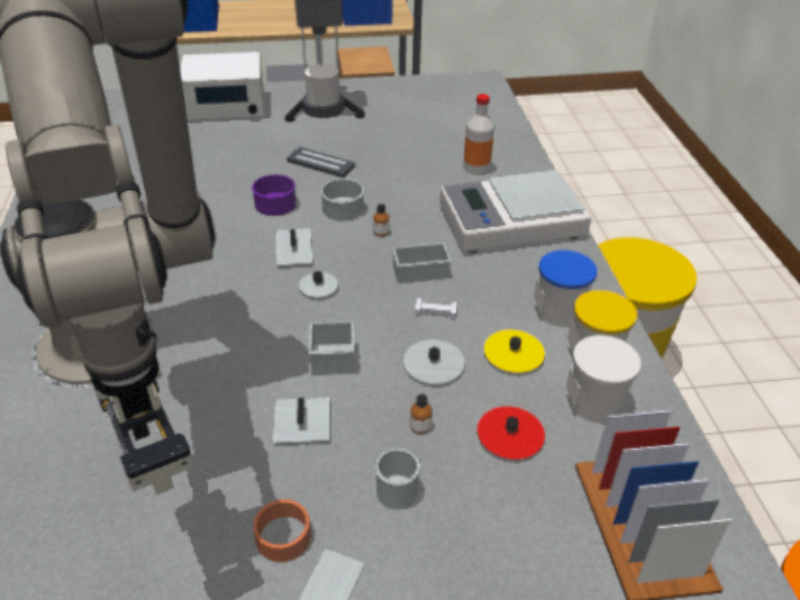

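Lid candidates, in top-camera pixels:
- **lid_wide:** silver (323,175), red (386,151) or yellow (322,124). I choose the silver one.
- **pot_wide:** steel (121,194) or purple (96,251). I choose the steel one.
- **lid_square:** only (354,272).
- **lid_narrow:** (218,238).
- **lid_oblong:** (168,245).
- **Pots:** pot_narrow (417,220), not the copper ring near (438,297). pot_square (299,236), pot_oblong (222,153).

The two pictures show all of these, and amber bottles at (162,171) and (374,196).

```bash
cat >> h.py <<'E'
from scipy.spatial.transform import Rotation as Ro
def plan(x,y,z,yaw=None):
    "remaining turn (units of 0.15 rad about tool z) and travel (units of 0.03 m, tool axes after the turn)"
    s=sensors.get_state(); R=Ro.from_rotvec(s["orientation"]).as_matrix()
    y0=np.degrees(np.arctan2(R[1,0],R[0,0])); t=0 if yaw is None else -np.radians((yaw-y0+180)%360-180)
    R2=R@Ro.from_rotvec([0,0,t]).as_matrix()
    d=R2.T@(np.array([x,y,z])-s["position"])
    print("t",round(s["time_s"],2),"pos",s["position"].round(4),"yaw",round(y0,1),"tilt",np.round(R[:2,2],4),"F",s["force"].round(1),"open",round(s["opening"],3),"gf",round(s["gripper_force"],1))
    print("  turn",round(t/.15,2),"travel",np.round(d/.03,3))
E
python3 - <<'E'
from h import *
im=np.load("top0.npy",allow_pickle=True).item()["pixels"][110:300,190:450,::-1]
cv2.imwrite("pics/crop.png",cv2.resize(im,None,fx=3,fy=3,interpolation=cv2.INTER_CUBIC))
plan(.3855,-.2527,.16,86)
E
```

```text
t 1.0 pos [ 0.1966 -0.4868  0.2268] yaw 22.0 tilt [ 0.     -0.0001] F [ 0.9 -0.3 -0.1] open 1.0 gf 0.0
  turn -7.45 travel [8.224 5.737 2.224]
```

View pics/crop.png

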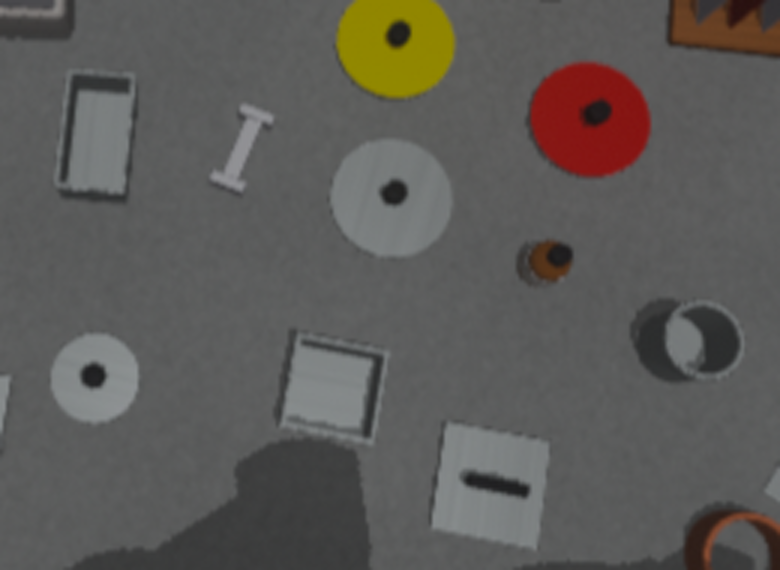

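The crop confirms it: the silver wide lid at crop (392,197), the square lid at (490,485), and the narrow lid at (95,378). The red and yellow plates are clearly decoys. I start with the square lid.

Call:
carry_out --commands '[{"twist":[0,0,-0.93],"travel":[0,0,0]},{"twist":[0,0,-0.93],"travel":[0,0,0]},{"twist":[0,0,-0.93],"travel":[0,0,0]},{"twist":[0,0,-0.93],"travel":[0,0,0]},{"twist":[0,0,-0.93],"travel":[0,0,0]},{"twist":[0,0,-0.93],"travel":[0,0,0]},{"twist":[0,0,-0.93],"travel":[0,0,0]},{"twist":[0,0,-0.94],"travel":[0,0,0],"fingers":0.6},{"travel":[0.82,0.57,0.1]},{"travel":[0.82,0.57,0.1]},{"travel":[0.82,0.57,0.1]},{"travel":[0.82,0.57,0.1]}]' --force 30

```text
invalid input at $.commands[0]: expected keys twist, travel, fingers
```

Call:
carry_out --commands '[{"travel":[0.82,0.57,0.3]},{"travel":[0.82,0.57,0.3]},{"travel":[0.82,0.57,0.3]},{"travel":[0.82,0.57,0.3]},{"travel":[0.82,0.57,0.3]},{"travel":[0.82,0.57,0.3]},{"travel":[0,0,0]},{"travel":[0,0,0]}]'

```text
invalid input at $.commands[0]: expected keys twist, travel, fingers
```

Run:
```python
from h import *
c=camera("wrist"); cv2.imwrite("pics/w1.png",c["pixels"][:,:,::-1])
X=cloud(c).reshape(-1,3)
p=X[(np.hypot(X[:,0]-.386,X[:,1]+.252)<.045)&(X[:,2]>.034)&(X[:,2]<.05)]
print(len(p)); 
if len(p)>5: print(cv2.minAreaRect((p[:,:2]*1000).astype(np.float32)), p[:,2].mean())
p=X[(np.hypot(X[:,0]-.386,X[:,1]+.252)<.075)&(X[:,2]>.008)&(X[:,2]<.02)]
print(len(p)); 
if len(p)>5: print(cv2.minAreaRect((p[:,:2]*1000).astype(np.float32)))
plan(.3855,-.2527,.018,86)
```

```text
0
33
((335.6155090332031, -291.03118896484375), (4.085264682769775, 11.008204460144043), 13.679328918457031)
t 1.05 pos [ 0.1966 -0.4868  0.2267] yaw 22.0 tilt [ 0.     -0.0001] F [0.4 0.2 0.6] open 0.996 gf 0.0
  turn -7.45 travel [8.225 5.736 6.957]
```

View pics/w1.png

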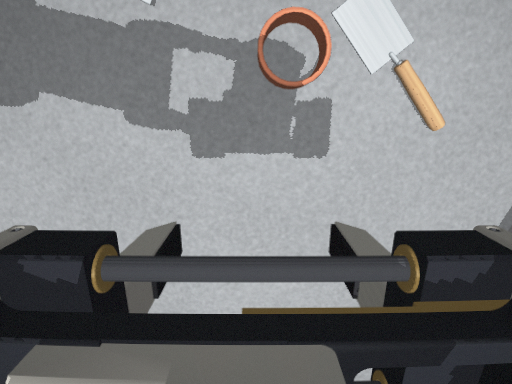

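The move was refused because every key is required in each row. The wrist picture shows only the start view: the copper ring at (295,48) and the fingers at (165,250) and (355,250).

Call:
carry_out --commands '[{"twist":[0,0,-0.93],"travel":[0,0,0],"fingers":0.6},{"twist":[0,0,-0.93],"travel":[0,0,0],"fingers":0.6},{"twist":[0,0,-0.93],"travel":[0,0,0],"fingers":0.6},{"twist":[0,0,-0.93],"travel":[0,0,0],"fingers":0.6},{"twist":[0,0,-0.93],"travel":[0,0,0],"fingers":0.6},{"twist":[0,0,-0.93],"travel":[0,0,0],"fingers":0.6},{"twist":[0,0,-0.93],"travel":[0,0,0],"fingers":0.6},{"twist":[0,0,-0.94],"travel":[0,0,0],"fingers":0.6},{"twist":[0,0,0],"travel":[0.82,0.57,0.1],"fingers":0.6},{"twist":[0,0,0],"travel":[0.82,0.57,0.1],"fingers":0.6},{"twist":[0,0,0],"travel":[0.82,0.57,0.1],"fingers":0.6},{"twist":[0,0,0],"travel":[0.82,0.57,0.1],"fingers":0.6}]' --force 30

```text
time_s: 2.25
position: [0.2722, -0.3925, 0.2146]
orientation: [2.298, 2.142, -0.0]
force: [0.6, 0.0, 0.3]
opening: 0.6
gripper_force: 0.0
```

Call:
carry_out --commands '[{"twist":[0,0,0],"travel":[0.82,0.57,0.3],"fingers":0.6},{"twist":[0,0,0],"travel":[0.82,0.57,0.3],"fingers":0.6},{"twist":[0,0,0],"travel":[0.82,0.57,0.3],"fingers":0.6},{"twist":[0,0,0],"travel":[0.82,0.57,0.3],"fingers":0.6},{"twist":[0,0,0],"travel":[0.82,0.57,0.3],"fingers":0.6},{"twist":[0,0,0],"travel":[0.82,0.57,0.3],"fingers":0.6},{"twist":[0,0,0],"travel":[0,0,0],"fingers":0.6},{"twist":[0,0,0],"travel":[0,0,0],"fingers":0.6}]'

```text
time_s: 3.05
position: [0.3845, -0.2531, 0.1607]
orientation: [2.295, 2.145, -0.001]
force: [0.2, -0.6, -0.1]
opening: 0.601
gripper_force: 0.0
```

Run:
```python
from h import *
c=camera("wrist")
X=cloud(c).reshape(-1,3)
for r,a,b in((.045,.034,.05),(.075,.008,.02)):
    p=X[(np.hypot(X[:,0]-.386,X[:,1]+.252)<r)&(X[:,2]>a)&(X[:,2]<b)]
    print(len(p)); 
    if len(p)>5: print(cv2.minAreaRect((p[:,:2]*1000).astype(np.float32)), p[:,2].mean())
plan(.3855,-.2527,.018,86)
```

```text
601
((385.9148254394531, -250.55804443359375), (52.793941497802734, 11.630744934082031), 86.26248168945312) 0.04022054826422124
6517
((385.8517150878906, -251.4240264892578), (96.51214599609375, 96.29855346679688), 86.13097381591797) 0.012829417600557466
t 3.1 pos [ 0.3843 -0.2537  0.161 ] yaw 86.0 tilt [ 0.0002 -0.0007] F [-0.8  0.3  0.1] open 0.6 gf 0.0
  turn 0.01 travel [0.041 0.038 4.766]
```

Call:
carry_out --commands '[{"twist":[0,0,0],"travel":[0.09,0.05,1],"fingers":0.6},{"twist":[0,0,0],"travel":[0,0,1],"fingers":0.6},{"twist":[0,0,0],"travel":[0,0,1],"fingers":0.6},{"twist":[0,0,0],"travel":[0,0,1],"fingers":0.6},{"twist":[0,0,0],"travel":[0,0,0.5],"fingers":0.6},{"twist":[0,0,0],"travel":[0,0,0.25],"fingers":0.6},{"twist":[0,0,0],"travel":[0,0,0],"fingers":0},{"twist":[0,0,0],"travel":[0,0,0],"fingers":0},{"twist":[0,0,0],"travel":[0,0,0],"fingers":0},{"twist":[0,0,0],"travel":[0,0,0],"fingers":0},{"twist":[0,0,0],"travel":[0,0,0],"fingers":0},{"twist":[0,0,0],"travel":[0,0,0],"fingers":0}]' --force 30

```text
time_s: 4.3
position: [0.3861, -0.2508, 0.0185]
orientation: [2.297, 2.143, -0.0]
force: [0.7, 0.6, 2.9]
opening: 0.129
gripper_force: 19.3
```

Call:
carry_out --commands '[{"twist":[0,0,0],"travel":[0,0,-0.5],"fingers":0},{"twist":[0,0,0],"travel":[0,0,-1],"fingers":0},{"twist":[0,0,0],"travel":[0,0,-1],"fingers":0},{"twist":[0,0,0],"travel":[0,0,-1],"fingers":0},{"twist":[0,0,0],"travel":[0,0,-0.8],"fingers":0},{"twist":[0,0,0],"travel":[0,0,0],"fingers":0}]'

```text
time_s: 4.9
position: [0.3873, -0.2518, 0.1501]
orientation: [2.292, 2.139, 0.001]
force: [-0.3, -0.3, -1.2]
opening: 0.127
gripper_force: 30.0
```

Run:
```python
from h import *
c=camera("wrist"); cv2.imwrite("pics/w2.png",c["pixels"][:,:,::-1])
X=cloud(c).reshape(-1,3)
s=sensors.get_state()
p=X[(np.hypot(*(X[:,:2]-s["position"][:2]).T)<.08)&(abs(X[:,2]-(s["position"][2]-.005))<.004)]
if len(p)>5: print(len(p),cv2.minAreaRect((p[:,:2]*1000).astype(np.float32)))
p=X[(np.hypot(X[:,0]-.452,X[:,1]+.10)<.065)&(X[:,2]>.055)&(X[:,2]<.065)]
if len(p)>5: print(len(p),cv2.minAreaRect((p[:,:2]*1000).astype(np.float32)))
plan(.451,-.1005,.15,86)
```

```text
9890 ((387.4287414550781, -252.1075897216797), (96.05257415771484, 95.75602722167969), 86.038330078125)
1506 ((449.2823486328125, -117.70646667480469), (47.70258331298828, 85.16941833496094), 86.47332763671875)
t 4.95 pos [ 0.3865 -0.2511  0.1483] yaw 86.0 tilt [ 0.0023 -0.0022] F [-0.6 -0.9 -2.6] open 0.129 gf 30.0
  turn 0.0 travel [ 5.158  1.795 -0.064]
```

View pics/w2.png

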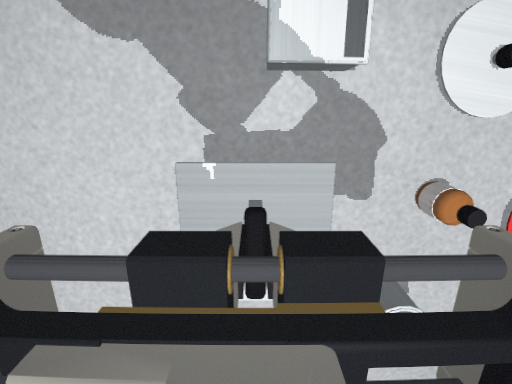

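The wrist picture shows the lid held level at (255,195), the square pot at (315,30) and the amber bottle at (445,205), untouched. I move part of the way and measure the pot from there.

Call:
carry_out --commands '[{"twist":[0,0,0],"travel":[0.5,0.2,0],"fingers":0},{"twist":[0,0,0],"travel":[0.86,0.3,0],"fingers":0},{"twist":[0,0,0],"travel":[0.86,0.3,0],"fingers":0},{"twist":[0,0,0],"travel":[0.5,0.15,0],"fingers":0},{"twist":[0,0,0],"travel":[0,0,0],"fingers":0},{"twist":[0,0,0],"travel":[0,0,0],"fingers":0}]'

```text
time_s: 5.55
position: [0.4195, -0.171, 0.1461]
orientation: [-2.295, -2.143, 0.001]
force: [-0.2, -0.3, -1.5]
opening: 0.125
gripper_force: 30.0
```

```bash
cat >> h.py <<'E'
def look(x,y,r,z0,z1,c=None):
    c=c or camera("wrist"); X=cloud(c).reshape(-1,3)
    p=X[(np.hypot(X[:,0]-x,X[:,1]-y)<r)&(X[:,2]>z0)&(X[:,2]<z1)]
    if len(p)>5:
        q=(p[:,:2]*1000).astype(np.float32); (a,b),s,t=cv2.minAreaRect(q); (e,f),R=cv2.minEnclosingCircle(q)
        print(len(p),"rect",np.round([a,b,*s,t],1),"circ",np.round([e,f,R],1),"z",p[:,2].mean().round(4))
    return c
def lidheld(c,r=.08):
    s=sensors.get_state()["position"]; look(s[0],s[1],r,s[2]-.009,s[2]-.001,c)
E
python3 - <<'E'
from h import *
c=look(.452,-.1,.065,.057,.065); lidheld(c)
plan(.451,-.1005,.15,86)
E
```

```text
2047 rect [450.7 -98.   82.   83.8  85.7] circ [450.5 -98.4  57.7] z 0.0593
9918 rect [ 419.5 -171.1   95.9   96.    86.1] circ [ 420.3 -159.9   59.5] z 0.1404
t 5.6 pos [ 0.4195 -0.1714  0.1464] yaw 86.0 tilt [-0.0015  0.0005] F [-0.1  0.1 -1.8] open 0.128 gf 30.0
  turn 0.0 travel [ 2.432  0.881 -0.122]
```

Call:
carry_out --commands '[{"twist":[0,0,0],"travel":[0.6,0.2,0],"fingers":0},{"twist":[0,0,0],"travel":[0.8,0.28,0],"fingers":0},{"twist":[0,0,0],"travel":[0.7,0.26,0],"fingers":0},{"twist":[0,0,0],"travel":[0.39,0.14,0.2],"fingers":0},{"twist":[0,0,0],"travel":[0,0,0.5],"fingers":0},{"twist":[0,0,0],"travel":[0,0,0.5],"fingers":0},{"twist":[0,0,0],"travel":[0,0,0.3],"fingers":0},{"twist":[0,0,0],"travel":[0,0,0],"fingers":0},{"twist":[0,0,0],"travel":[0,0,0],"fingers":0}]'

```text
time_s: 6.5
position: [0.4516, -0.0991, 0.1022]
orientation: [-2.298, -2.142, 0.0]
force: [-0.6, 0.3, -1.2]
opening: 0.129
gripper_force: 30.0
```

Run:
```python
from h import *
plan(.451,-.0985,.069,86)
```

```text
t 6.5 pos [ 0.4516 -0.0991  0.1022] yaw 86.0 tilt [-0.0001 -0.0001] F [-0.6  0.3 -1.2] open 0.129 gf 30.0
  turn -0.0 travel [ 0.017 -0.022  1.107]
```

Call:
carry_out --commands '[{"twist":[0,0,0],"travel":[0.02,-0.02,0.4],"fingers":0},{"twist":[0,0,0],"travel":[0,0,0.4],"fingers":0},{"twist":[0,0,0],"travel":[0,0,0.2],"fingers":0},{"twist":[0,0,0],"travel":[0,0,0.1],"fingers":0},{"twist":[0,0,0],"travel":[0,0,0],"fingers":0},{"twist":[0,0,0],"travel":[0,0,0],"fingers":0}]'

```text
time_s: 7.1
position: [0.4514, -0.0981, 0.0697]
orientation: [2.297, 2.142, 0.001]
force: [0.2, 0.1, -1.4]
opening: 0.128
gripper_force: 30.0
```

Call:
carry_out --commands '[{"twist":[0,0,0],"travel":[0,0,0],"fingers":0.5},{"twist":[0,0,0],"travel":[0,0,0],"fingers":0.5},{"twist":[0,0,0],"travel":[0,0,0],"fingers":0.5},{"twist":[0,0,0],"travel":[0,0,0],"fingers":0.5},{"twist":[0,0,0],"travel":[0,0,-0.3],"fingers":0.5},{"twist":[0,0,0],"travel":[0,0,-0.8],"fingers":0.5},{"twist":[0,0,0],"travel":[0,0,-1],"fingers":0.5},{"twist":[0,0,0],"travel":[0,0,-1],"fingers":0.5},{"twist":[0,0,0],"travel":[0,0,0],"fingers":0.5}]'

```text
time_s: 8.0
position: [0.4532, -0.0988, 0.1665]
orientation: [2.292, 2.138, 0.005]
force: [-0.2, -0.8, -0.5]
opening: 0.496
gripper_force: 0.0
```

Run:
```python
from h import *
c=look(.451,-.099,.075,.058,.07)
look(.451,-.099,.04,.082,.1,c)
plan(.638,-.140,.16,86)
```

```text
8249 rect [451.7 -98.4  95.8  96.5  85.9] circ [451.3 -95.3  64.5] z 0.0628
792 rect [451.6 -97.8  52.6  11.7  86.1] circ [451.4 -97.9  26.5] z 0.0903
t 8.05 pos [ 0.4522 -0.0984  0.1645] yaw 86.0 tilt [ 0.0047 -0.0019] F [-0.1  0.7  0. ] open 0.5 gf 0.0
  turn 0.0 travel [-0.952  6.274  0.181]
```

The square lid is seated, with its plate at z = 63 mm. Next is the wide silver lid.

Call:
carry_out --commands '[{"twist":[0,0,0],"travel":[-0.12,0.78,0],"fingers":0.6},{"twist":[0,0,0],"travel":[-0.12,0.78,0],"fingers":0.6},{"twist":[0,0,0],"travel":[-0.12,0.78,0],"fingers":0.6},{"twist":[0,0,0],"travel":[-0.12,0.78,0],"fingers":0.6},{"twist":[0,0,0],"travel":[-0.12,0.78,0],"fingers":0.6},{"twist":[0,0,0],"travel":[-0.12,0.78,0],"fingers":0.6},{"twist":[0,0,0],"travel":[-0.12,0.78,0],"fingers":0.6},{"twist":[0,0,0],"travel":[-0.12,0.78,0.1],"fingers":0.6},{"twist":[0,0,0],"travel":[0,0,0],"fingers":0.6},{"twist":[0,0,0],"travel":[0,0,0],"fingers":0.6}]'

```text
time_s: 9.05
position: [0.6349, -0.1394, 0.1577]
orientation: [-2.295, -2.141, 0.002]
force: [-0.4, 0.1, 0.8]
opening: 0.6
gripper_force: 0.0
```

Run:
```python
from h import *
c=look(.639,-.14,.07,.008,.02)
look(.639,-.14,.02,.036,.05,c)
plan(.639,-.139,.018,86)
```

```text
7754 rect [ 638.6 -138.8  114.1  114.5   87.9] circ [ 639.  -139.1   58. ] z 0.0128
336 rect [ 639.  -138.7   20.6   21.     7.9] circ [ 639.  -138.9   10.9] z 0.0404
t 9.1 pos [ 0.6347 -0.1393  0.1582] yaw 86.0 tilt [-0.0024  0.0007] F [-0.   0.4 -0.2] open 0.596 gf 0.0
  turn 0.0 travel [0.018 0.155 4.673]
```

Call:
carry_out --commands '[{"twist":[0,0,0],"travel":[0.02,0.15,1],"fingers":0.6},{"twist":[0,0,0],"travel":[0,0,1],"fingers":0.6},{"twist":[0,0,0],"travel":[0,0,1],"fingers":0.6},{"twist":[0,0,0],"travel":[0,0,1],"fingers":0.6},{"twist":[0,0,0],"travel":[0,0,0.4],"fingers":0.6},{"twist":[0,0,0],"travel":[0,0,0.25],"fingers":0.6},{"twist":[0,0,0],"travel":[0,0,0],"fingers":0},{"twist":[0,0,0],"travel":[0,0,0],"fingers":0},{"twist":[0,0,0],"travel":[0,0,0],"fingers":0},{"twist":[0,0,0],"travel":[0,0,0],"fingers":0},{"twist":[0,0,0],"travel":[0,0,0],"fingers":0},{"twist":[0,0,0],"travel":[0,0,0],"fingers":0}]' --force 35

```text
time_s: 10.3
position: [0.6405, -0.1395, 0.0205]
orientation: [2.297, 2.142, 0.0]
force: [-1.6, 0.6, 4.4]
opening: 0.232
gripper_force: 35.0
```

Call:
carry_out --commands '[{"twist":[0,0,0],"travel":[0,0,-0.5],"fingers":0},{"twist":[0,0,0],"travel":[0,0,-1],"fingers":0},{"twist":[0,0,0],"travel":[0,0,-1],"fingers":0},{"twist":[0,0,0],"travel":[0,0,-1],"fingers":0},{"twist":[0,0,0],"travel":[0,0,-1],"fingers":0},{"twist":[0,0,0],"travel":[0,0,-0.3],"fingers":0},{"twist":[0,0,0],"travel":[0,0,0],"fingers":0},{"twist":[0,0,0],"travel":[0,0,0],"fingers":0}]'

```text
time_s: 11.1
position: [0.6395, -0.1392, 0.1622]
orientation: [-2.296, -2.141, 0.002]
force: [-0.2, 0.2, -2.1]
opening: 0.23
gripper_force: 35.0
```

Run:
```python
from h import *
c=camera("wrist"); lidheld(c)
plan(.513,.33,.16,86)
```

```text
13049 rect [ 644.  -134.5  103.5  112.8   30.7] circ [ 639.7 -138.5   58. ] z 0.1545
t 11.15 pos [ 0.6393 -0.1391  0.1616] yaw 86.0 tilt [-0.0033  0.001 ] F [ 0.1 -0.9 -2. ] open 0.226 gf 35.0
  turn 0.0 travel [15.305 -5.291  0.085]
```

Call:
carry_out --commands '[{"twist":[0,0,0],"travel":[0.4,-0.1,0],"fingers":0},{"twist":[0,0,0],"travel":[0.85,-0.3,0],"fingers":0},{"twist":[0,0,0],"travel":[0.85,-0.3,0],"fingers":0},{"twist":[0,0,0],"travel":[0.85,-0.3,0],"fingers":0},{"twist":[0,0,0],"travel":[0.85,-0.3,0],"fingers":0},{"twist":[0,0,0],"travel":[0.85,-0.3,0],"fingers":0},{"twist":[0,0,0],"travel":[0.85,-0.3,0],"fingers":0},{"twist":[0,0,0],"travel":[0.85,-0.3,0],"fingers":0},{"twist":[0,0,0],"travel":[0.85,-0.3,0],"fingers":0},{"twist":[0,0,0],"travel":[0.85,-0.3,0],"fingers":0},{"twist":[0,0,0],"travel":[0.85,-0.3,0],"fingers":0},{"twist":[0,0,0],"travel":[0.85,-0.3,0],"fingers":0}]'

```text
time_s: 12.35
position: [0.5574, 0.1612, 0.1626]
orientation: [-2.296, -2.142, 0.003]
force: [0.2, 0.0, -1.8]
opening: 0.23
gripper_force: 35.0
```

Call:
carry_out --commands '[{"twist":[0,0,0],"travel":[0.85,-0.3,0],"fingers":0},{"twist":[0,0,0],"travel":[0.85,-0.3,0],"fingers":0},{"twist":[0,0,0],"travel":[0.85,-0.3,0],"fingers":0},{"twist":[0,0,0],"travel":[0.85,-0.3,0],"fingers":0},{"twist":[0,0,0],"travel":[0.85,-0.3,0],"fingers":0},{"twist":[0,0,0],"travel":[0.5,-0.2,0],"fingers":0},{"twist":[0,0,0],"travel":[0.2,0,0],"fingers":0},{"twist":[0,0,0],"travel":[0,0,0],"fingers":0},{"twist":[0,0,0],"travel":[0,0,0],"fingers":0}]'

```text
time_s: 13.25
position: [0.5186, 0.3103, 0.1634]
orientation: [2.298, 2.142, -0.001]
force: [-0.4, 0.5, -2.0]
opening: 0.228
gripper_force: 35.0
```

Run:
```python
from h import *
c=look(.513,.4035,.062,.052,.062)
lidheld(c)
plan(.513,.4035,.0655,86)
```

```text
1878 rect [512.6 407.1 102.9 100.7   1.4] circ [512.5 406.   52.1] z 0.0542
12660 rect [523.  314.9 103.3 112.8  30. ] circ [518.6 311.   57.9] z 0.1557
t 13.3 pos [0.5187 0.3101 0.1635] yaw 86.0 tilt [-0.0002 -0.0006] F [-0.5  0.5 -2. ] open 0.227 gf 35.0
  turn -0.01 travel [ 3.094 -0.405  3.265]
```

Call:
carry_out --commands '[{"twist":[0,0,0],"travel":[0.7,-0.1,0],"fingers":0},{"twist":[0,0,0],"travel":[0.85,-0.1,0],"fingers":0},{"twist":[0,0,0],"travel":[0.85,-0.1,0],"fingers":0},{"twist":[0,0,0],"travel":[0.5,-0.08,0],"fingers":0},{"twist":[0,0,0],"travel":[0.28,-0.04,0.4],"fingers":0},{"twist":[0,0,0],"travel":[0,0,0.6],"fingers":0},{"twist":[0,0,0],"travel":[0,0,0.6],"fingers":0},{"twist":[0,0,0],"travel":[0,0,0.4],"fingers":0},{"twist":[0,0,0],"travel":[0,0,0],"fingers":0},{"twist":[0,0,0],"travel":[0,0,0],"fingers":0}]'

```text
time_s: 14.3
position: [0.5127, 0.4068, 0.1038]
orientation: [2.298, 2.142, -0.0]
force: [1.0, 0.1, -1.3]
opening: 0.232
gripper_force: 35.0
```

Run:
```python
from h import *
plan(.5125,.4055,.0665,86)
```

```text
t 14.3 pos [0.5127 0.4068 0.1038] yaw 86.0 tilt [ 0.0001 -0.0002] F [ 1.   0.1 -1.3] open 0.232 gf 35.0
  turn -0.0 travel [-0.044 -0.003  1.242]
```

Call:
carry_out --commands '[{"twist":[0,0,0],"travel":[-0.04,0,0.4],"fingers":0},{"twist":[0,0,0],"travel":[0,0,0.4],"fingers":0},{"twist":[0,0,0],"travel":[0,0,0.25],"fingers":0},{"twist":[0,0,0],"travel":[0,0,0.18],"fingers":0},{"twist":[0,0,0],"travel":[0,0,0],"fingers":0},{"twist":[0,0,0],"travel":[0,0,0],"fingers":0}]'

```text
time_s: 14.9
position: [0.5124, 0.4061, 0.0668]
orientation: [2.297, 2.143, 0.0]
force: [-0.3, 0.5, -1.6]
opening: 0.231
gripper_force: 35.0
```

Call:
carry_out --commands '[{"twist":[0,0,0],"travel":[0,0,0],"fingers":0.5},{"twist":[0,0,0],"travel":[0,0,0],"fingers":0.5},{"twist":[0,0,0],"travel":[0,0,0],"fingers":0.5},{"twist":[0,0,0],"travel":[0,0,0],"fingers":0.5},{"twist":[0,0,0],"travel":[0,0,-0.3],"fingers":0.5},{"twist":[0,0,0],"travel":[0,0,-0.8],"fingers":0.5},{"twist":[0,0,0],"travel":[0,0,-1],"fingers":0.5},{"twist":[0,0,0],"travel":[0,0,-1],"fingers":0.5},{"twist":[0,0,0],"travel":[0,0,0],"fingers":0.5}]'

```text
time_s: 15.8
position: [0.5144, 0.4075, 0.1658]
orientation: [2.296, 2.142, 0.015]
force: [0.3, -0.0, 0.1]
opening: 0.501
gripper_force: 0.0
```

Run:
```python
from h import *
c=look(.5125,.406,.07,.05,.066)
look(.5125,.406,.02,.078,.1,c)
plan(.3905,.252,.16,89.4)
```

```text
9657 rect [513.2 406.8 114.3 115.4  37.7] circ [512.8 406.5  58. ] z 0.0579
457 rect [512.7 407.1  20.8  20.8  87.4] circ [512.8 406.8  10.8] z 0.0851
t 15.85 pos [0.5134 0.4068 0.163 ] yaw 86.0 tilt [0.005 0.003] F [ 0.2 -0.5 -0.4] open 0.5 gf 0.0
  turn -0.39 travel [-5.203 -4.044  0.065]
```

The wide lid is seated. Next is the oblong lid.

Call:
carry_out --commands '[{"twist":[0,0,-0.39],"travel":[0,0,0],"fingers":0.6},{"twist":[0,0,0],"travel":[-0.74,-0.58,0],"fingers":0.6},{"twist":[0,0,0],"travel":[-0.74,-0.58,0],"fingers":0.6},{"twist":[0,0,0],"travel":[-0.74,-0.58,0],"fingers":0.6},{"twist":[0,0,0],"travel":[-0.74,-0.58,0],"fingers":0.6},{"twist":[0,0,0],"travel":[-0.74,-0.58,0],"fingers":0.6},{"twist":[0,0,0],"travel":[-0.74,-0.58,0],"fingers":0.6},{"twist":[0,0,0],"travel":[-0.74,-0.58,0],"fingers":0.6},{"twist":[0,0,0],"travel":[0,0,0],"fingers":0.6},{"twist":[0,0,0],"travel":[0,0,0],"fingers":0.6}]'

```text
time_s: 16.85
position: [0.3887, 0.2518, 0.1597]
orientation: [-2.234, -2.208, 0.0]
force: [-0.1, -0.1, -0.1]
opening: 0.604
gripper_force: 0.0
```

Run:
```python
from h import *
c=look(.391,.252,.085,.008,.02)
look(.391,.252,.045,.036,.05,c)
plan(.391,.252,.018,89.4)
```

```text
7166 rect [389.8 254.7 128.   78.1  89.5] circ [389.1 254.9  73.9] z 0.0128
577 rect [390.2 255.6  53.1  11.3  89.1] circ [391.3 255.6  26.8] z 0.0404
t 16.9 pos [0.3892 0.2523 0.1597] yaw 89.4 tilt [0.0003 0.0002] F [0.6 0.1 0. ] open 0.601 gf 0.0
  turn -0.01 travel [-0.009  0.059  4.723]
```

Call:
carry_out --commands '[{"twist":[0,0,0],"travel":[0.09,0.03,1],"fingers":0.6},{"twist":[0,0,0],"travel":[0,0,1],"fingers":0.6},{"twist":[0,0,0],"travel":[0,0,1],"fingers":0.6},{"twist":[0,0,0],"travel":[0,0,1],"fingers":0.6},{"twist":[0,0,0],"travel":[0,0,0.5],"fingers":0.6},{"twist":[0,0,0],"travel":[0,0,0.2],"fingers":0.6},{"twist":[0,0,0],"travel":[0,0,0],"fingers":0},{"twist":[0,0,0],"travel":[0,0,0],"fingers":0},{"twist":[0,0,0],"travel":[0,0,0],"fingers":0},{"twist":[0,0,0],"travel":[0,0,0],"fingers":0},{"twist":[0,0,0],"travel":[0,0,0],"fingers":0},{"twist":[0,0,0],"travel":[0,0,0],"fingers":0}]' --force 35

```text
time_s: 18.1
position: [0.3899, 0.2547, 0.0191]
orientation: [2.234, 2.209, 0.001]
force: [-0.3, 0.1, -1.4]
opening: 0.127
gripper_force: 19.6
```

Call:
carry_out --commands '[{"twist":[0,0,0],"travel":[0,0,-0.5],"fingers":0},{"twist":[0,0,0],"travel":[0,0,-1],"fingers":0},{"twist":[0,0,0],"travel":[0,0,-1],"fingers":0},{"twist":[0,0,0],"travel":[0,0,-1],"fingers":0},{"twist":[0,0,0],"travel":[0,0,-1],"fingers":0},{"twist":[0,0,0],"travel":[0,0,-0.3],"fingers":0},{"twist":[0,0,0],"travel":[0,0,0],"fingers":0}]'

```text
time_s: 18.8
position: [0.3902, 0.2548, 0.1635]
orientation: [2.233, 2.208, 0.004]
force: [-0.4, 0.5, -2.1]
opening: 0.13
gripper_force: 35.0
```

Run:
```python
from h import *
c=camera("wrist"); lidheld(c)
plan(.575,.141,.165,2.8)
```

```text
11943 rect [390.  259.5 119.8  77.9  89.3] circ [390.4 265.   66. ] z 0.1573
t 18.85 pos [0.3894 0.2545 0.1623] yaw 89.4 tilt [-0.0001 -0.0002] F [ 0.8 -0.6 -1.1] open 0.132 gf 35.0
  turn 10.07 travel [ 5.993  4.082 -0.091]
```

Call:
carry_out --commands '[{"twist":[0,0,0.5],"travel":[0,0,0],"fingers":0},{"twist":[0,0,0.95],"travel":[0,0,0],"fingers":0},{"twist":[0,0,0.95],"travel":[0,0,0],"fingers":0},{"twist":[0,0,0.95],"travel":[0,0,0],"fingers":0},{"twist":[0,0,0.95],"travel":[0,0,0],"fingers":0},{"twist":[0,0,0.95],"travel":[0,0,0],"fingers":0},{"twist":[0,0,0.95],"travel":[0,0,0],"fingers":0},{"twist":[0,0,0.95],"travel":[0,0,0],"fingers":0},{"twist":[0,0,0.95],"travel":[0,0,0],"fingers":0},{"twist":[0,0,0.95],"travel":[0,0,0],"fingers":0},{"twist":[0,0,0.95],"travel":[0,0,0],"fingers":0},{"twist":[0,0,0.07],"travel":[0,0,0],"fingers":0}]'

```text
time_s: 20.05
position: [0.3888, 0.2542, 0.1608]
orientation: [3.139, 0.075, -0.005]
force: [0.9, 0.2, -1.0]
opening: 0.127
gripper_force: 35.0
```

Call:
carry_out --commands '[{"twist":[0,0,0],"travel":[0.4,0.3,0],"fingers":0},{"twist":[0,0,0],"travel":[0.8,0.55,0],"fingers":0},{"twist":[0,0,0],"travel":[0.8,0.55,0],"fingers":0},{"twist":[0,0,0],"travel":[0.8,0.55,0],"fingers":0},{"twist":[0,0,0],"travel":[0.8,0.55,0],"fingers":0},{"twist":[0,0,0],"travel":[0.8,0.55,0],"fingers":0},{"twist":[0,0,0],"travel":[0.8,0.55,0],"fingers":0},{"twist":[0,0,0],"travel":[0.5,0.3,0],"fingers":0},{"twist":[0,0,0],"travel":[0.2,0.2,0],"fingers":0},{"twist":[0,0,0],"travel":[0,0,0],"fingers":0},{"twist":[0,0,0],"travel":[0,0,0],"fingers":0}]'

```text
time_s: 21.15
position: [0.5718, 0.1405, 0.1623]
orientation: [-3.141, -0.079, 0.002]
force: [-0.3, -0.2, -1.6]
opening: 0.128
gripper_force: 35.0
```

Run:
```python
from h import *
c=look(.660,.141,.075,.047,.057); lidheld(c)
plan(.660,.141,.0600,2.8)
```

```text
1505 rect [672.4 143.9  89.5  65.6   2.4] circ [672.2 144.1  54.9] z 0.0492
11954 rect [575.4 142.3 119.4  78.1   2.9] circ [580.8 142.4  66. ] z 0.156
t 21.2 pos [0.5717 0.1408 0.1625] yaw 2.9 tilt [-0.001  0.   ] F [ 0.4 -0.1 -0.9] open 0.127 gf 35.0
  turn 0.01 travel [2.942 0.139 3.415]
```

Call:
carry_out --commands '[{"twist":[0,0,0],"travel":[0.5,0.01,0],"fingers":0},{"twist":[0,0,0],"travel":[0.8,0.02,0],"fingers":0},{"twist":[0,0,0],"travel":[0.8,0.02,0],"fingers":0},{"twist":[0,0,0],"travel":[0.6,0.02,0],"fingers":0},{"twist":[0,0,0],"travel":[0.27,0.02,0.4],"fingers":0},{"twist":[0,0,0],"travel":[0,0,0.6],"fingers":0},{"twist":[0,0,0],"travel":[0,0,0.6],"fingers":0},{"twist":[0,0,0],"travel":[0,0,0.6],"fingers":0},{"twist":[0,0,0],"travel":[0,0,0],"fingers":0},{"twist":[0,0,0],"travel":[0,0,0],"fingers":0}]'

```text
time_s: 22.2
position: [0.6609, 0.1426, 0.0965]
orientation: [3.14, 0.079, -0.002]
force: [1.1, 0.1, -0.5]
opening: 0.128
gripper_force: 35.0
```

Run:
```python
from h import *
plan(.6608,.1425,.0600,2.8)
```

```text
t 22.2 pos [0.6609 0.1426 0.0965] yaw 2.9 tilt [-0.0012 -0.0002] F [ 1.1  0.1 -0.5] open 0.128 gf 35.0
  turn 0.01 travel [-0.003  0.002  1.218]
```

Call:
carry_out --commands '[{"twist":[0,0,0],"travel":[0,0,0.4],"fingers":0},{"twist":[0,0,0],"travel":[0,0,0.4],"fingers":0},{"twist":[0,0,0],"travel":[0,0,0.25],"fingers":0},{"twist":[0,0,0],"travel":[0,0,0.15],"fingers":0},{"twist":[0,0,0],"travel":[0,0,0],"fingers":0},{"twist":[0,0,0],"travel":[0,0,0],"fingers":0}]'

```text
time_s: 22.8
position: [0.6619, 0.1422, 0.0609]
orientation: [3.141, 0.077, 0.0]
force: [0.1, -0.4, -1.3]
opening: 0.127
gripper_force: 35.0
```

Call:
carry_out --commands '[{"twist":[0,0,0],"travel":[0,0,0],"fingers":0.5},{"twist":[0,0,0],"travel":[0,0,0],"fingers":0.5},{"twist":[0,0,0],"travel":[0,0,0],"fingers":0.5},{"twist":[0,0,0],"travel":[0,0,0],"fingers":0.5},{"twist":[0,0,0],"travel":[0,0,-0.3],"fingers":0.5},{"twist":[0,0,0],"travel":[0,0,-0.8],"fingers":0.5},{"twist":[0,0,0],"travel":[0,0,-1],"fingers":0.5},{"twist":[0,0,0],"travel":[0,0,-1.0],"fingers":0.5},{"twist":[0,0,0],"travel":[0,0,-0.2],"fingers":0.5},{"twist":[0,0,0],"travel":[0,0,0],"fingers":0.5}]'

```text
time_s: 23.8
position: [0.6623, 0.1423, 0.1615]
orientation: [-3.14, -0.078, -0.005]
force: [-0.8, 0.0, -0.1]
opening: 0.502
gripper_force: 0.0
```

Run:
```python
from h import *
c=look(.661,.143,.085,.045,.06)
look(.661,.143,.045,.074,.09,c)
plan(.4375,.1135,.16,2.8)
```

```text
9007 rect [660.9 143.1 127.9  78.3   3. ] circ [660.8 143.7  74.5] z 0.0529
780 rect [661.7 143.3  53.3  11.9   3.1] circ [661.6 144.4  26.7] z 0.0803
t 23.85 pos [0.6615 0.1422 0.1597] yaw 2.8 tilt [ 0.     -0.0001] F [-0.2  0.5 -0.2] open 0.499 gf 0.0
  turn 0.0 travel [-7.504  0.59  -0.009]
```

The oblong lid is seated. Last is the narrow lid.

Call:
carry_out --commands '[{"twist":[0,0,0],"travel":[-0.75,0.06,0],"fingers":0.6},{"twist":[0,0,0],"travel":[-0.85,0.06,0],"fingers":0.6},{"twist":[0,0,0],"travel":[-0.85,0.06,0],"fingers":0.6},{"twist":[0,0,0],"travel":[-0.85,0.06,0],"fingers":0.6},{"twist":[0,0,0],"travel":[-0.85,0.07,0],"fingers":0.6},{"twist":[0,0,0],"travel":[-0.85,0.07,0],"fingers":0.6},{"twist":[0,0,0],"travel":[-0.85,0.07,0],"fingers":0.6},{"twist":[0,0,0],"travel":[-0.85,0.07,0],"fingers":0.6},{"twist":[0,0,0],"travel":[-0.8,0.07,0],"fingers":0.6},{"twist":[0,0,0],"travel":[0,0,0],"fingers":0.6},{"twist":[0,0,0],"travel":[0,0,0],"fingers":0.6}]'

```text
time_s: 24.95
position: [0.4373, 0.1134, 0.1591]
orientation: [3.14, 0.077, -0.002]
force: [0.6, 0.2, 0.7]
opening: 0.601
gripper_force: 0.0
```

Run:
```python
from h import *
c=look(.438,.1135,.055,.008,.02)
look(.438,.1135,.02,.036,.05,c)
plan(.4375,.1135,.018,2.8)
```

```text
3651 rect [435.9 114.2  81.1  79.7   3. ] circ [436.2 114.1  41. ] z 0.013
331 rect [436.7 114.4  20.5  20.8  13.7] circ [436.3 114.6  10.9] z 0.0405
t 25.0 pos [0.4381 0.1134 0.1592] yaw 2.8 tilt [-0.0006 -0.0001] F [ 0.6 -0.1 -0.4] open 0.598 gf 0.0
  turn 0.0 travel [-1.600e-02 -3.000e-03  4.708e+00]
```

Call:
carry_out --commands '[{"twist":[0,0,0],"travel":[-0.05,-0.03,1],"fingers":0.6},{"twist":[0,0,0],"travel":[0,0,1],"fingers":0.6},{"twist":[0,0,0],"travel":[0,0,1],"fingers":0.6},{"twist":[0,0,0],"travel":[0,0,1],"fingers":0.6},{"twist":[0,0,0],"travel":[0,0,0.5],"fingers":0.6},{"twist":[0,0,0],"travel":[0,0,0.18],"fingers":0.6},{"twist":[0,0,0],"travel":[0,0,0],"fingers":0},{"twist":[0,0,0],"travel":[0,0,0],"fingers":0},{"twist":[0,0,0],"travel":[0,0,0],"fingers":0},{"twist":[0,0,0],"travel":[0,0,0],"fingers":0},{"twist":[0,0,0],"travel":[0,0,0],"fingers":0},{"twist":[0,0,0],"travel":[0,0,0],"fingers":0}]' --force 35

```text
time_s: 26.2
position: [0.4367, 0.1143, 0.02]
orientation: [3.141, 0.078, 0.002]
force: [0.2, -0.0, 6.3]
opening: 0.226
gripper_force: 35.0
```

Call:
carry_out --commands '[{"twist":[0,0,0],"travel":[0,0,-0.5],"fingers":0},{"twist":[0,0,0],"travel":[0,0,-1],"fingers":0},{"twist":[0,0,0],"travel":[0,0,-1],"fingers":0},{"twist":[0,0,0],"travel":[0,0,-1],"fingers":0},{"twist":[0,0,0],"travel":[0,0,-1],"fingers":0},{"twist":[0,0,0],"travel":[0,0,-0.8],"fingers":0},{"twist":[0,0,0],"travel":[0,0,0],"fingers":0}]'

```text
time_s: 26.9
position: [0.438, 0.1145, 0.1813]
orientation: [-3.14, -0.078, -0.01]
force: [0.8, -0.9, -0.8]
opening: 0.23
gripper_force: 35.0
```

Run:
```python
from h import *
c=camera("wrist"); lidheld(c,.055)
plan(.455,-.414,.178,2.8)
```

```text
5657 rect [440.7 119.   72.3  79.7  58.8] circ [437.7 115.6  40.9] z 0.1743
t 26.95 pos [0.4368 0.1144 0.1794] yaw 2.8 tilt [0.0031 0.0002] F [-0.1 -0.8 -1.2] open 0.232 gf 35.0
  turn 0.0 travel [-0.256 17.62   0.046]
```

Call:
carry_out --commands '[{"twist":[0,0,0],"travel":[0,0.5,0],"fingers":0},{"twist":[0,0,0],"travel":[-0.01,0.88,0],"fingers":0},{"twist":[0,0,0],"travel":[-0.01,0.88,0],"fingers":0},{"twist":[0,0,0],"travel":[-0.01,0.88,0],"fingers":0},{"twist":[0,0,0],"travel":[-0.01,0.88,0],"fingers":0},{"twist":[0,0,0],"travel":[-0.01,0.88,0],"fingers":0},{"twist":[0,0,0],"travel":[-0.01,0.88,0],"fingers":0},{"twist":[0,0,0],"travel":[-0.01,0.88,0],"fingers":0},{"twist":[0,0,0],"travel":[-0.01,0.88,0],"fingers":0},{"twist":[0,0,0],"travel":[-0.01,0.88,0],"fingers":0},{"twist":[0,0,0],"travel":[-0.01,0.88,0],"fingers":0},{"twist":[0,0,0],"travel":[-0.01,0.88,0],"fingers":0}]'

```text
time_s: 28.15
position: [0.4471, -0.1915, 0.1766]
orientation: [-3.139, -0.077, 0.004]
force: [0.3, -0.0, -1.1]
opening: 0.226
gripper_force: 35.0
```

Call:
carry_out --commands '[{"twist":[0,0,0],"travel":[-0.01,0.88,0],"fingers":0},{"twist":[0,0,0],"travel":[-0.01,0.88,0],"fingers":0},{"twist":[0,0,0],"travel":[-0.01,0.88,0],"fingers":0},{"twist":[0,0,0],"travel":[-0.02,0.88,0],"fingers":0},{"twist":[0,0,0],"travel":[-0.02,0.88,0],"fingers":0},{"twist":[0,0,0],"travel":[-0.02,0.88,0],"fingers":0},{"twist":[0,0,0],"travel":[-0.02,0.88,0],"fingers":0},{"twist":[0,0,0],"travel":[-0.02,0.88,0],"fingers":0},{"twist":[0,0,0],"travel":[0,0.4,0],"fingers":0},{"twist":[0,0,0],"travel":[0,0,0],"fingers":0},{"twist":[0,0,0],"travel":[0,0,0],"fingers":0}]'

```text
time_s: 29.25
position: [0.4548, -0.4129, 0.1773]
orientation: [-3.139, -0.077, 0.002]
force: [-0.0, 1.1, -1.7]
opening: 0.232
gripper_force: 35.0
```

Run:
```python
from h import *
c=look(.531,-.414,.045,.067,.077); lidheld(c,.055)
plan(.531,-.414,.08,2.8)
```

```text
1249 rect [ 530.6 -412.5   68.4   68.9    2.5] circ [ 530.2 -412.7   35.2] z 0.0692
5540 rect [ 457.5 -408.5   72.8   79.6   59.3] circ [ 454.7 -411.6   40.9] z 0.1702
t 29.3 pos [ 0.455  -0.4126  0.1778] yaw 2.9 tilt [-0.0009  0.0016] F [-0.9  1.2 -0.2] open 0.226 gf 35.0
  turn 0.01 travel [2.529 0.175 3.257]
```

Call:
carry_out --commands '[{"twist":[0,0,0],"travel":[0.5,0.03,0],"fingers":0},{"twist":[0,0,0],"travel":[0.8,0.05,0],"fingers":0},{"twist":[0,0,0],"travel":[0.7,0.04,0],"fingers":0},{"twist":[0,0,0],"travel":[0.5,0.03,0.2],"fingers":0},{"twist":[0,0,0],"travel":[0,0,0.6],"fingers":0},{"twist":[0,0,0],"travel":[0,0,0.6],"fingers":0},{"twist":[0,0,0],"travel":[0,0,0.6],"fingers":0},{"twist":[0,0,0],"travel":[0,0,0],"fingers":0},{"twist":[0,0,0],"travel":[0,0,0],"fingers":0}]'

```text
time_s: 30.2
position: [0.5305, -0.414, 0.1189]
orientation: [-3.14, -0.079, 0.0]
force: [1.0, 0.1, -0.4]
opening: 0.227
gripper_force: 35.0
```

Run:
```python
from h import *
plan(.5305,-.4132,.081,2.8)
```

```text
t 30.2 pos [ 0.5305 -0.414   0.1189] yaw 2.9 tilt [-0.0002  0.0002] F [ 1.   0.1 -0.4] open 0.227 gf 35.0
  turn 0.01 travel [ 1.000e-03 -2.500e-02  1.262e+00]
```

Call:
carry_out --commands '[{"twist":[0,0,0],"travel":[0,-0.02,0.4],"fingers":0},{"twist":[0,0,0],"travel":[0,0,0.4],"fingers":0},{"twist":[0,0,0],"travel":[0,0,0.25],"fingers":0},{"twist":[0,0,0],"travel":[0,0,0.2],"fingers":0},{"twist":[0,0,0],"travel":[0,0,0],"fingers":0},{"twist":[0,0,0],"travel":[0,0,0],"fingers":0}]'

```text
time_s: 30.8
position: [0.5302, -0.4143, 0.0807]
orientation: [3.141, 0.077, -0.0]
force: [0.2, -1.0, -1.2]
opening: 0.233
gripper_force: 35.0
```

Call:
carry_out --commands '[{"twist":[0,0,0],"travel":[0,0,0],"fingers":0.5},{"twist":[0,0,0],"travel":[0,0,0],"fingers":0.5},{"twist":[0,0,0],"travel":[0,0,0],"fingers":0.5},{"twist":[0,0,0],"travel":[0,0,0],"fingers":0.5},{"twist":[0,0,0],"travel":[0,0,-0.3],"fingers":0.5},{"twist":[0,0,0],"travel":[0,0,-0.8],"fingers":0.5},{"twist":[0,0,0],"travel":[0,0,-1],"fingers":0.5},{"twist":[0,0,0],"travel":[0,0,-1.0],"fingers":0.5},{"twist":[0,0,0],"travel":[0,0,-0.5],"fingers":0.5},{"twist":[0,0,0],"travel":[0,0,0],"fingers":0.5}]'

```text
time_s: 31.8
position: [0.5313, -0.4152, 0.1928]
orientation: [3.136, 0.077, 0.007]
force: [-0.1, 0.3, -0.0]
opening: 0.499
gripper_force: 0.0
```

Run:
```python
from h import *
c=look(.5305,-.413,.05,.065,.08)
look(.5305,-.413,.02,.094,.11,c)
t=camera("top"); cv2.imwrite("pics/top1.png",cv2.resize(t["pixels"][:,:,::-1],(800,600)))
for n,(x,y,h,r) in dict(wide=(.515,.405,.058,.065),sq=(.453,-.099,.063,.075),ob=(.662,.143,.053,.08),na=(.532,-.4135,.073,.05)).items():
    print(n); look(x,y,r,h-.01,h+.008,t)
    X=cloud(t).reshape(-1,3); p=X[(np.hypot(X[:,0]-x,X[:,1]-y)<r)&(abs(X[:,2]-h)<.005)]
    print("  slope",np.linalg.lstsq(np.c_[p[:,:2],np.ones(len(p))],p[:,2],rcond=None)[0][:2].round(3))
plan(.5305,-.413,.2)
```

```text
4259 rect [ 529.9 -413.3   80.8   80.8   71.2] circ [ 529.6 -413.4   40.8] z 0.073
413 rect [ 530.2 -413.3   21.2   20.8    3.3] circ [ 530.  -413.4   10.9] z 0.1003
wide
1357 rect [514.  405.9 113.4 114.5   8.3] circ [514.7 406.9  58.8] z 0.0588
  slope [ 0.001 -0.002]
sq
851 rect [453.8 -98.9  96.   96.   85.9] circ [453.8 -98.5  66. ] z 0.0641
  slope [0.003 0.002]
ob
1159 rect [663.2 143.3 128.1  78.4   3. ] circ [663.9 143.1  73.2] z 0.054
  slope [ 0.003 -0.001]
na
512 rect [ 526.1 -407.7   81.8   65.5   44.4] circ [ 530.9 -413.5   41.5] z 0.0743
  slope [0.001 0.002]
t 31.9 pos [ 0.5301 -0.4141  0.1889] yaw 2.8 tilt [ 0.     -0.0001] F [-0.3 -0.  -0.4] open 0.498 gf 0.0
  turn 0.0 travel [ 0.015 -0.035 -0.371]
```

View pics/top1.png

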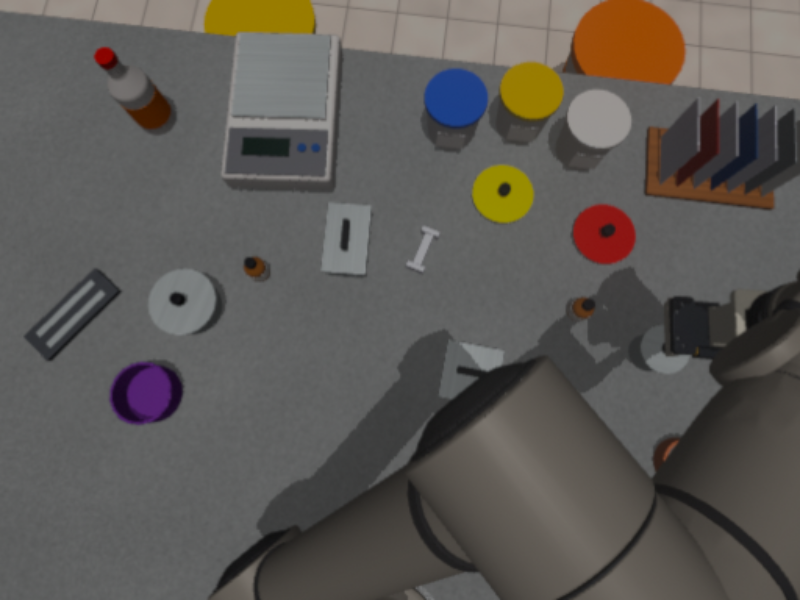

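The picture shows the lids on the pots at (183,300), (347,240), (472,370) and (665,348). They are level and at seated height. Both bottles stand unmoved at (255,267) and (584,307), and the gripper is clear. I hand the job in.

```bash
python3 -c "
from h import *
print(job.job_done())"
```

```text
the job is handed in; nothing more can be done
None
```

All four lids are seated flat and square on their pots, both bottles are untouched, and the job was handed in at about 32 s; the judge returned no verdict.

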